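# Shim up the front foot of a candle cutter

### The job

The candle cutter sits low at the front. Slip the flat washer and then the spacer collar over its bare front anchor stud, both fully home and let go, as the two rear studs already have them. Then push the thin end of the wooden wedge, lying flat on the base plate so that the plate carries the load, under the cutter's overhanging front edge until the front foot just lifts off the plate, about 3 mm clear (2 to 4 mm), and finish still gripping the wedge there, touching nothing else, for a workmate to run the nut down; leave the nut and the other bench things where they lie.

Things in the scene. Friction and masses are not known exactly. Their poses are not given: they have to be found in the camera images.
- base: Dark steel sole plate, 420 x 150 x 12 mm, bolted to the bench. Origin on the bench, 10 mm (+x) from the middle of its underside; top at z = 0.012. Its x axis runs along it from the bare front end (x = -0.22), where the wedge is laid, towards the cutter; y across. The anchor stud stands on it at x = -0.025, y = 0. A key bar at its rear stops the cutter sliding back.
- stud (a point): Tip of the bare front anchor stud: steel, 12 mm diameter, tip chamfered (7 mm across), 74 mm above the bench and 44 mm above the cutter's bed.
- cutter: Bench lever cutter, 1.7 kg (+-15%), loose on the plate, axes and origin x, y as the plate's, origin z at the feet's undersides. Aluminium bed 12 mm thick, x = -0.11 to 0.18, y = +-0.06, its underside 6 mm over the plate. Front foot pad 40 x 70 mm round the stud (x = -0.045 to -0.005), rear foot x = 0.13 to 0.17. Cradle walls 42 mm high from x = 0.05; lever behind, leaning back to x = 0.23, 0.27 high.
- lip (a point): Middle of the lower front edge of the cutter's bed (cutter x = -0.11), 6 mm above the plate's top at the start. The wedge goes under here along the base's +x; the gap under the overhang is 65 mm deep, as far as the foot pad. Raised here, the cutter rocks about the rear foot's back edge: the foot rises 0.7 mm per mm at this edge.
- foot (a point): Middle of the underside of the cutter's front foot pad, at the stud (cutter x = -0.025). At the start it lies on the plate's top, z = 0.012; its height above that is the clearance asked for.
- seat (a point): Middle of the stud hole (17 mm) on the bed's top face, 30 mm above the bench at the start, within 3 mm of the stud's axis. The washer's underside ends here, the collar's 6 mm higher.
- washer: Flat steel washer, 40 mm outside diameter, 16 mm hole, 6 mm thick, lying flat on the bench. Origin: centre of its underside; z is its axis.
- collar: Steel spacer collar (short tube), 30 mm outside diameter, 16 mm bore, 22 mm tall, standing upright on the bench. Origin: centre of its underside; z is its axis.
- wedge: Beech wedge lying flat, 110 mm long, 30 mm wide, 2 mm thick at the thin end (x = +0.055), its top rising 1 in 5 to 24 mm at the heel (x = -0.055), where a dark 9 mm hanging hole shows. Origin: centre of its underside; +x to the thin end. With 20 mm of it under the bed's edge it just touches; each further 5 mm lifts the edge 1 mm. The push takes 8 to 20 N; it does not slip back.
- nut: Hexagon steel nut, 23 mm across, 10 mm high, lying on the bench; to be left. Origin: centre of its underside.
- packer: Flat beech packing piece, 75 x 45 x 16 mm, no taper; to be left. Origin: centre of its underside.
- spanner: Steel spanner, 170 mm long, lying on the bench; to be left.
- candle: White pillar candle, 60 mm diameter, 90 mm tall, standing on the bench; to be left. Origin: centre of its underside.
Mind the look-alikes: they are no part of the job. What is shaped like the washer but pink or yellow is not meant.

How it is judged:
On the way, in this order (a step that is already met when the one before it is completed fails the run):
1. the flat washer lies flat on the cutter's bed around the front stud, released (z of washer in the frame of seat between -0.002 and 0.002 m and horizontal distance between washer and seat below 0.006 m and angle between washer's own z axis and vertical below 0.12 rad and contact force between the fingers and washer below 0.2 N), for 0.2 s.
2. the collar stands on the washer around the front stud, released (all of step 1 and z of collar in the frame of washer between 0.004 and 0.008 m and horizontal distance between collar and seat below 0.006 m and angle between collar's own z axis and vertical below 0.12 rad and contact force between the fingers and collar below 0.2 N), for 0.2 s.
3. the held wedge has lifted the front foot just off the base plate (z of foot in the frame of base between 0.013 and 0.017 m and contact force between wedge and cutter above 1 N and contact force between wedge and base above 1 N and contact force between the fingers and wedge above 2 N and contact force between each of the arm, the fingers and cutter below 0.5 N and angle between wedge's own z axis and vertical below 0.1 rad), for 0.2 s.
At the end, for the whole second after the job is handed in: Washer flat on the bed and collar on it, both round the front stud (2 mm in height, 6 mm off centre, 0.12 rad) and released; the flat-lying wedge, gripped (over 2 N), bears on plate and cutter (over 1 N each); front foot 1 to 5 mm off the plate; robot clear of the cutter; all still (all of step 2 and all of step 3 and linear speed of each of cutter, wedge below 0.01 m/s); the arm keeps its last pose, push and grip.
It fails at once if the front foot is jacked up more than 8 mm (z of foot in the frame of base above 0.02 m).
It fails at once if the nut is disturbed (moved over 20 mm) (distance of nut from where it was at the start of the episode above 0.02 m).
It fails at once if the packer is disturbed (moved over 20 mm) (distance of packer from where it was at the start of the episode above 0.02 m).
It fails at once if the spanner is disturbed (moved over 20 mm) (distance of spanner from where it was at the start of the episode above 0.02 m).
It fails at once if the candle is disturbed (moved over 20 mm) (distance of candle from where it was at the start of the episode above 0.02 m).
It also fails if it takes over 72 s, if anything falls off the work surface, if the arm or the gripper's body presses on something with over 40 N, if the wrist force passes 120 N, or if a joint passes its speed limit or range.

### The arm

A 7-joint arm with a two-finger parallel gripper is mounted at the origin on the work surface. World frame = base frame: x ahead of the robot, y to its left, z up, the work surface at z = 0. Lengths are in m, angles in rad, forces in N, time in s.
With the tool pointing down it reaches from about 0.425 to 0.925 m from the base axis. Payload 6.8 kg.
Tool frame: the origin (TCP) lies on the centre line of the jaws, within the pads' length; the fingertips stand 25 mm ahead of it and the grasp point (between the pads) lies 6 mm ahead of it; z points along the fingers, y is the direction in which the jaws open and shut (so a half turn about z gives the same grasp; the last joint's range is limited). The gripper opens to 85 mm and grips with 20 to 120 N. Pads are 22 mm wide; open, the fingers measure 114 mm over their backs; the gripper's body (76 mm by 85 mm) begins 54 mm behind the grasp point. The pads swing forward as they close: fully open they stand 13 mm farther back than shut.
Start: joints at [-1.287, 0.477, 0.022, 1.555, -0.011, 1.109, -0.083], TCP at [0.258, 0.624, 0.256] pointing down, gripper open.
Joint ranges: [-2.96, 2.96], [-0.34, 2.1], [-1.41, 1.46], [0.24, 2.44], [-1.37, 4.51], [0.17, 1.92], [-2.96, 2.96]. Speed limits (rad/s): [2.39, 2.39, 3.14, 3.14, 3.14, 3.14, 3.14].

### API

Orientations are given as a unit quaternion [w, x, y, z].
In Python, from station import status, cams, order, models gives the robot as it stands.
- The arm moves only by the tool move_arm, never from a script. Its argument "steps" is one flat list of numbers, 7 for each row, row after row: the gripper's target within -1 to 1 (fully open at 1, half-way at 0, shut at -1), then the shift along the world's x, y, z in cm, then the turn, a rotation vector about the world's x, y, z in degrees. A call has 1 to 8 rows; each row shifts and turns the commanded pose from where the row before left it; what a row does not reach is not made up. A row lasts 1/10 s, in which the tool goes at most 50 mm and 8.59 degrees, less where a joint would pass 70% of its speed; a pose out of reach is approached as far as the arm can. A call with a gripper value outside its range is refused whole. The fingers move at their own pace and stop on an object; "newtons" is the grip in N (left out, the last holds). Time passes only in rows, so rows that do not move let the fingers close. It gives the time, the measured TCP pose, the force and the opening at its end, in the units of the state.
- status.get_obs(): the state, without advancing time (a new reading comes with each control period).
- cams.read_camera(name): name is "scene" or "side" or "wrist"; returns a dict with "pixels" (480x640x3 uint8, red, green, blue), "mtx" (3x3 intrinsics, pixels), "dist_coeffs" ([k1, k2, p1, p2, k3] as OpenCV has them; the pictures are not rectified), "T" (4x4, takes a point from camera to world coordinates); the wrist camera has in their place "T_tool_cam" (4x4, takes a point from camera to tool coordinates, whose origin is the TCP and whose axes are the flange's). Camera axes: x right, y down, z forward; pixel columns grow to the right and rows downward; lengths in m; the calibration is good to about 2 mm. A picture is of the moment at which its call begins: read the wrist's pose just before it. There is no depth.
- order.hand_in(): hands the job in, once; it reports no verdict.
Trained networks look in the newest picture that a camera, given by its name, has taken for a name from the list of things; names that differ only in an ending like _2 or _b are one class to them, and where a whole thing is asked for, a point or a joint stands for the part that bears it (a point fixed in the world has none). Each returns a list of dicts, best first, with "score" (0 to 1); they miss things now and then, are a little off and sometimes report something else, mostly with a low value. They report only what shows in the picture. A call takes as long as a camera call. They do not tell look-alikes from the thing itself.
- models.silhouettes(camera, query): "region" (480x640 bool, what is visible of it) and "box" ([centre column, centre row, width, height] in pixels, round what is visible of it).
- models.place_of(camera, query): "position" ([row, column] in pixels: a listed point, or the origin of a listed thing).
The state is a dict: "t": time; "q": joint angles; "joint_vel": joint speeds; "joint_torque": joint torques, N m; "eef_pos": TCP position; "tool_rot": TCP orientation; "contact_force": force on the tool from outside, world axes, zero at the start; "torque": the same for the moment, N m; "gripper_width": opening from 0.0 (shut) to 1.0 (fully open).
Only numpy, scipy, OpenCV 4.12 (cv2) and the standard library are available. Lean on these libraries where they do the work, as an engineer would, in place of code of your own. Each camera call takes 0.05 s, during which the arm holds its last target.

## Working session

There is one attempt and no reset: what is moved stays moved. The work goes in short steps, Python scripts to look and compute and a tool call to move; the robot and the scene stay as the last step left them, time stands still between calls to the robot, and variables do not carry over. Pictures are saved under pics/ and viewed, and the job is handed in when it is done.

Besides the shell and the picture viewer there is one more tool, called after ">>>" as name(argument=value, ...) on one line, values as JSON. move_arm: Moves the arm, as the interface text tells. Its arguments: {"type":"object","properties":{"steps":{"type":"array"},"newtons":{"type":"number"}},"required":["steps"]}

```bash
ls; mkdir -p pics; python3 - <<'E'
from station import status,cams
import cv2,json
o=status.get_obs();print({k:(v if not hasattr(v,'tolist') else v.tolist()) for k,v in o.items()})
for n in ["scene","side","wrist"]:
    c=cams.read_camera(n);cv2.imwrite(f"pics/a_{n}.png",c["pixels"][:,:,::-1])
    print(n,c["mtx"].round(1).tolist() if hasattr(c["mtx"],'round') else c["mtx"],c["dist_coeffs"],c.get("T",c.get("T_tool_cam")))
E
```

```text
pics
{'t': 0.0, 'q': [-1.2871209619538035, 0.47779690309927225, 0.02235192177185302, 1.5564425544862517, -0.011497634786498546, 1.1093111585895712, -0.08308886898744677], 'joint_vel': [-0.00011101600637424293, -0.0017480721499116081, -0.001038504681624879, -0.0010272322201891986, 0.0008714347747130127, -0.000770417842302579, 0.00014929796133462004], 'joint_torque': [6.245297527129878e-05, -59.64742183685303, 1.6076826676726341, -28.119410276412964, 0.01240343292010948, 0.009335032082162797, -3.0426402730654445e-07], 'eef_pos': [0.2575448645122571, 0.6233452976351483, 0.25533182109547553], 'tool_rot': [-0.00010702652791816414, 0.19462593071501694, 0.9808771127114605, -0.0009085138769408214], 'contact_force': [0.40117776998243165, 0.10928998111107832, -0.5705286150494893], 'torque': [-0.04190754216216204, -0.04987313308520352, -0.025290604470120444], 'gripper_width': 0.9959690172887365}
scene [[451.0, 0.0, 325.5], [0.0, 451.0, 232.8], [0.0, 0.0, 1.0]] [-0.0606474  0.         0.         0.         0.       ] [[-0.74531068  0.3743572  -0.55169619  1.05720615]
 [ 0.6666478   0.43039339 -0.60855751  0.40444836]
 [ 0.00962851 -0.82135146 -0.57034119  0.55779612]
 [ 0.          0.          0.          1.        ]]
side [[488.3, 0.0, 319.9], [0.0, 488.3, 239.8], [0.0, 0.0, 1.0]] [0.00891514 0.         0.         0.         0.        ] [[ 0.71569441 -0.50827693  0.47899486  0.13622373]
 [-0.69838453 -0.52708536  0.48419012 -0.54029725]
 [ 0.00636851 -0.68105476 -0.73220479  0.71776671]
 [ 0.          0.          0.          1.        ]]
wrist [[398.3, 0.0, 316.1], [0.0, 398.3, 240.4], [0.0, 0.0, 1.0]] [-0.05138176  0.          0.          0.          0.        ] [[-1.28366409e-04 -9.57257397e-01 -2.89237377e-01  7.37309065e-02]
 [ 9.99999990e-01 -1.04543559e-04 -9.78134757e-05  8.97063375e-05]
 [ 6.33947684e-05 -2.89237387e-01  9.57257400e-01 -1.18427757e-01]
 [ 0.00000000e+00  0.00000000e+00  0.00000000e+00  1.00000000e+00]]
```

View pics/a_scene.png

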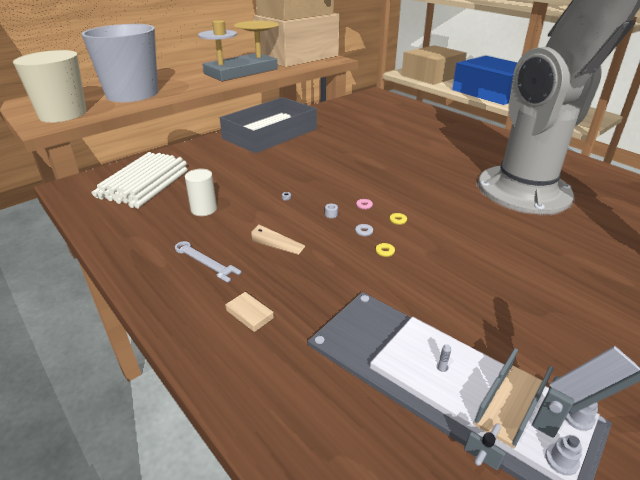

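View pics/a_side.png

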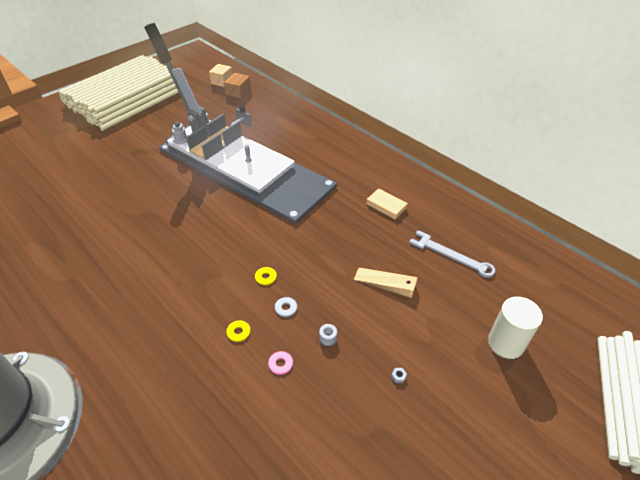

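View pics/a_wrist.png

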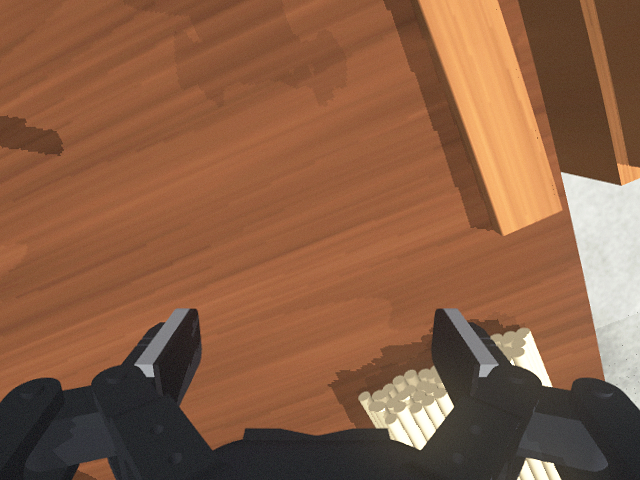

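Lookalikes: the ring-shaped ones in scene are pink (364,204), yellow (398,218), yellow (385,249) and plain grey (364,230). The grey one is the washer. The wedge (278,240) tapers and has a hole; the packer (249,310) is flat. The collar is at (331,211) and the nut at (286,196).

```bash
cat > h.py <<'E'
from station import status,cams,models
import cv2,numpy as np
from scipy.spatial.transform import Rotation as R
def pose():
    o=status.get_obs();q=np.array(o['tool_rot']);T=np.eye(4);T[:3,:3]=R.from_quat(q[[1,2,3,0]]).as_matrix();T[:3,3]=o['eef_pos'];return T
def cam(n):
    P=pose();c=cams.read_camera(n)
    c['Tw']=np.array(c['T']) if 'T' in c else P@np.array(c['T_tool_cam']);return c
def ray(c,uv):
    p=cv2.undistortPoints(np.array([[uv]],float),np.array(c['mtx']),np.array(c['dist_coeffs'])).ravel()
    return c['Tw'][:3,3],c['Tw'][:3,:3]@np.array([p[0],p[1],1.])
def plane(c,uv,z):
    o,d=ray(c,uv);return o+d*(z-o[2])/d[2]
def tri(rs):
    A=np.zeros((3,3));b=np.zeros(3)
    for o,d in rs:
        d=d/np.linalg.norm(d);M=np.eye(3)-np.outer(d,d);A+=M;b+=M@o
    return np.linalg.solve(A,b)
def proj(c,X):
    Ti=np.linalg.inv(c['Tw']);rv=cv2.Rodrigues(Ti[:3,:3])[0]
    return cv2.projectPoints(np.array(X,float).reshape(-1,1,3),rv,Ti[:3,3],np.array(c['mtx']),np.array(c['dist_coeffs']))[0][:,0]
E
python3 - <<'E'
from h import *
z0={'washer':0,'collar':0,'wedge':0,'nut':0,'packer':0,'candle':0,'spanner':0,'stud':.074,'lip':.018,'foot':.012,'seat':.03,'base':0,'cutter':.012}
for n in ['scene','side']:
    c=cam(n)
    for k,z in z0.items():
        for r in models.place_of(n,k)[:5]:
            v,u=r['position'];print(n,k,round(r['score'],2),int(u),int(v),plane(c,(u,v),z).round(4))
E
```

```text
scene washer 0.66 286 198 [ 0.4917 -0.3606  0.    ]
scene washer 0.63 363 230 [ 0.4484 -0.1425  0.    ]
scene washer 0.62 385 251 [ 0.4704 -0.0598  0.    ]
scene washer 0.48 360 203 [ 0.3731 -0.2267  0.    ]
scene washer 0.21 393 342 [0.6428 0.1128 0.    ]
scene wedge 0.76 277 243 [ 0.6186 -0.2287  0.    ]
scene nut 0.47 288 197 [ 0.4855 -0.3623  0.    ]
scene nut 0.41 329 212 [ 0.4564 -0.2444  0.    ]
scene packer 0.93 253 314 [ 0.7764 -0.0886  0.    ]
scene candle 0.83 204 212 [ 0.6734 -0.4383  0.    ]
scene candle 0.55 443 349 [0.5928 0.1764 0.    ]
scene spanner 0.62 205 262 [ 0.7651 -0.2712  0.    ]
scene spanner 0.21 207 208 [ 0.6608 -0.4471  0.    ]
scene stud 0.6 445 351 [0.6554 0.2096 0.074 ]
scene lip 0.86 393 343 [0.6565 0.1237 0.018 ]
scene foot 0.89 438 376 [0.6508 0.2076 0.012 ]
scene seat 0.97 441 365 [0.6454 0.2042 0.03  ]
scene cutter 0.84 455 379 [0.6375 0.2269 0.012 ]
side washer 0.87 287 305 [ 0.4524 -0.1393  0.    ]
side washer 0.83 267 279 [ 0.4638 -0.0703 -0.    ]
side washer 0.57 281 361 [ 0.3722 -0.2154  0.    ]
side washer 0.52 239 331 [ 0.3568 -0.1233  0.    ]
side washer 0.3 501 342 [ 0.6616 -0.4467  0.    ]
side collar 0.83 327 337 [ 0.4577 -0.2358  0.    ]
side wedge 0.59 379 282 [ 0.6092 -0.2209  0.    ]
side nut 0.63 399 373 [ 0.4927 -0.3635  0.    ]
side packer 0.59 387 203 [ 0.7841 -0.0908  0.    ]
side packer 0.35 451 254 [ 0.7646 -0.2721  0.    ]
side candle 0.87 500 342 [ 0.6593 -0.4458  0.    ]
side spanner 0.75 453 255 [ 0.7629 -0.2765  0.    ]
side stud 0.96 246 145 [0.6399 0.199  0.074 ]
side stud 0.55 253 164 [0.6074 0.1354 0.074 ]
side lip 0.6 280 177 [0.662  0.1189 0.018 ]
side foot 0.9 249 164 [0.6475 0.2096 0.012 ]
side seat 0.87 248 157 [0.6493 0.2109 0.03  ]
side base 0.6 242 166 [0.6401 0.2275 0.    ]
side cutter 0.69 241 163 [0.6349 0.2232 0.012 ]
```

```bash
python3 - <<'E'
from h import *
c=cam('scene')
print('scene')
for uv in [(362,293),(309,341),(607,425),(365,298),(319,340)]: print(uv,plane(c,uv,.012).round(4))
for uv in [(418,319),(373,363)]: print(uv,plane(c,uv,.030).round(4))
c=cam('side');print('side')
for uv in [(336,184),(296,217),(162,146),(329,183),(294,214)]: print(uv,plane(c,uv,.012).round(4))
for uv in [(294,161),(263,189)]: print(uv,plane(c,uv,.030).round(4))
E
```

```text
scene
(362, 293) [0.6058 0.0052 0.012 ]
(309, 341) [0.7489 0.0285 0.012 ]
(607, 425) [0.5459 0.4128 0.012 ]
(365, 298) [0.6111 0.0178 0.012 ]
(319, 340) [0.7357 0.0373 0.012 ]
(418, 319) [0.5969 0.1221 0.03  ]
(373, 363) [0.7163 0.1347 0.03  ]
side
(336, 184) [0.741  0.0221 0.012 ]
(296, 217) [0.6072 0.0065 0.012 ]
(162, 146) [0.54   0.4077 0.012 ]
(329, 183) [0.7323 0.0352 0.012 ]
(294, 214) [0.6102 0.016  0.012 ]
(294, 161) [0.7139 0.1293 0.03  ]
(263, 189) [0.602 0.104 0.03 ]
```

>>> move_arm(steps=[-0.2,1,-4,0,0,0,-8,-0.2,2,-4.5,0,0,0,-8,-0.2,2,-4.5,0,0,0,-8,-0.2,2,-4.5,0,0,0,-8,-0.2,2,-4.5,0,0,0,-8,-0.2,2,-4.5,0,0,0,-8,-0.2,2,-4.5,0,0,0,-8,-0.2,2,-4.5,0,0,0,-8], newtons=40)

```text
t: 2.45
eef_pos: [0.4083, 0.267, 0.2567]
tool_rot: [-0.0, 0.687, 0.727, 0.001]
contact_force: [1.1, 0.3, 0.0]
gripper_width: 0.393
```

>>> move_arm(steps=[0.4,0.5,-4.8,0,0,0,-8,0.4,0.5,-4.8,0,0,0,-8,0.4,0.5,-4.8,0,0,0,-8,0.4,0.5,-4.8,0,0,0,-8,0.4,0.5,-4.8,0,0,0,-8,0.4,0.5,-4.8,0,0,0,-8,0.4,0.5,-4.8,0,0,0,-5,0.4,0.5,-4.8,0,0,0,-5])

```text
t: 3.25
eef_pos: [0.4478, -0.117, 0.2568]
tool_rot: [-0.0, 0.953, 0.304, 0.001]
contact_force: [0.2, 1.1, -0.2]
gripper_width: 0.7
```

>>> move_arm(steps=[0.4,0.2,-2,-3,0,0,0,0.4,0,0,-4,0,0,0,0.4,0,0,0,0,0,0,0.4,0,0,0,0,0,0])

```text
t: 3.65
eef_pos: [0.4495, -0.1351, 0.1866]
tool_rot: [-0.0, 0.952, 0.305, -0.001]
contact_force: [0.1, 0.2, 0.2]
gripper_width: 0.7
```

```bash
python3 - <<'E'
from h import *
c=cam('wrist');cv2.imwrite('pics/w1.png',c['pixels'][:,:,::-1])
print(pose().round(4))
for k in ['washer','collar']:
    for r in models.place_of('wrist',k)[:5]:
        v,u=r['position'];print(k,round(r['score'],2),int(u),int(v),plane(c,(u,v),0).round(4))
    for r in models.silhouettes('wrist',k)[:5]:
        print('sil',k,r['score'],r['box'],plane(c,r['box'][:2],.006))
E
```

```text
[[ 8.133e-01  5.819e-01  1.000e-03  4.504e-01]
 [ 5.819e-01 -8.133e-01 -0.000e+00 -1.350e-01]
 [ 8.000e-04  6.000e-04 -1.000e+00  1.875e-01]
 [ 0.000e+00  0.000e+00  0.000e+00  1.000e+00]]
washer 0.85 251 142 [ 0.4681 -0.0621  0.    ]
washer 0.78 338 343 [ 0.3696 -0.2162  0.    ]
washer 0.73 324 221 [ 0.4509 -0.1419  0.    ]
washer 0.7 239 296 [ 0.3571 -0.1223  0.    ]
sil washer 0.97 [251.2, 143.4, 55.3, 55.0] [ 0.46847967 -0.06279289  0.006     ]
sil washer 0.92 [241.3, 297.8, 47.2, 44.9] [ 0.35973323 -0.12333494  0.006     ]
sil washer 0.75 [341.0, 344.8, 47.7, 40.5] [ 0.37209475 -0.21629637  0.006     ]
sil washer 0.65 [322.4, 223.1, 48.9, 44.9] [ 0.44987922 -0.140556    0.006     ]
collar 0.66 424 279 [ 0.4588 -0.2382  0.    ]
sil collar 0.85 [427.0, 283.1, 40.6, 46.3] [ 0.45858555 -0.23932356  0.006     ]
```

View pics/w1.png

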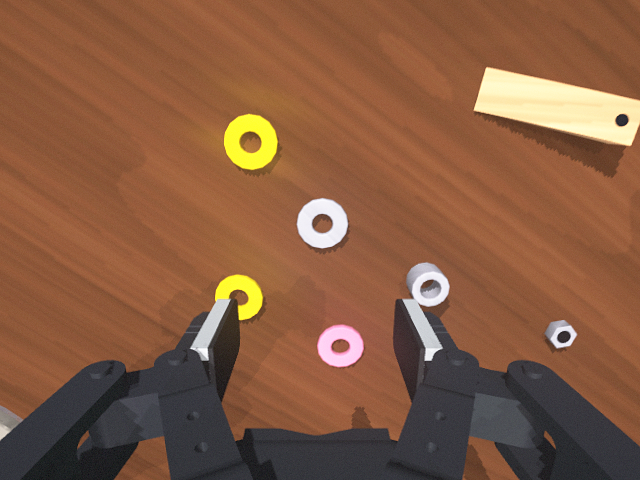

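The grey washer at (322,223) is the plain steel one; pink is at (340,345) and yellow at (250,142) and (239,297). The wedge's hole end is to the right. Descending on the washer.

>>> move_arm(steps=[0.4,0,-0.6,-4,0,0,0,0.4,0,0,-4,0,0,0,0.4,0,0,-4,0,0,0,0.4,0,0,-2.5,0,0,0,0.4,0,0,-0.8,0,0,0,0.4,0,0,0,0,0,0])

```text
t: 4.5
eef_pos: [0.4499, -0.141, 0.0334]
tool_rot: [-0.0, 0.952, 0.305, -0.0]
contact_force: [-0.7, 0.2, 0.3]
gripper_width: 0.7
```

```bash
python3 - <<'E'
from h import *
c=cam('wrist');cv2.imwrite('pics/w2.png',c['pixels'][:,:,::-1])
print(pose()[:3,3].round(4),status.get_obs()['contact_force'])
E
```

```text
[ 0.4505 -0.1412  0.0342] [-0.20493852 -0.65275217 -0.16701961]
```

View pics/w2.png

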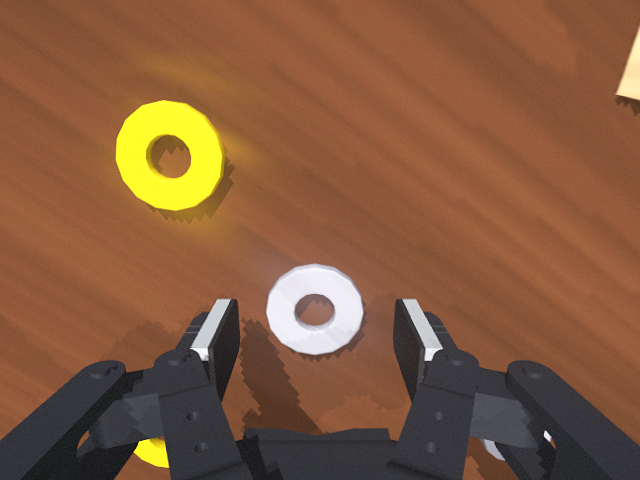

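>>> move_arm(steps=[0.4,0,0,-0.7,0,0,0,0.1,0,0,0,0,0,0,-0.3,0,0,0,0,0,0,-0.3,0,0,0,0,0,0,-0.3,0,0,0,0,0,0,-0.3,0,0,0,0,0,0], newtons=30)

```text
t: 5.15
eef_pos: [0.4503, -0.1411, 0.0273]
tool_rot: [0.0, 0.952, 0.305, 0.001]
contact_force: [-1.0, 0.9, 8.1]
gripper_width: 0.435
```

```bash
python3 - <<'E'
from h import *
c=cam('wrist');cv2.imwrite('pics/w3.png',c['pixels'][:,:,::-1])
print(pose()[:3,3].round(4),status.get_obs()['contact_force'])
E
```

```text
[ 0.4503 -0.1411  0.0273] [-1.27240972  0.64479742  8.59705183]
```

View pics/w3.png

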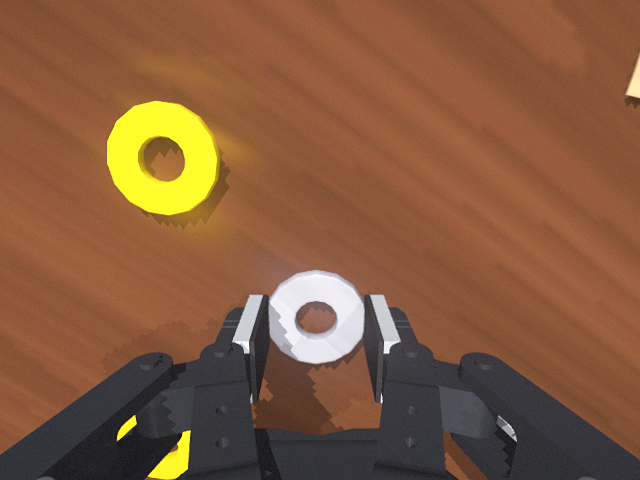

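>>> move_arm(steps=[-0.3,0,0,2,0,0,0,-0.3,0,0,5,0,0,0,-0.3,1,2,5,0,0,0,-0.3,2,4,3,0,0,0,-0.3,2,4,1,0,0,0,-0.3,2,4,0,0,0,0,-0.3,2,4,0,0,0,0,-0.3,2,4,0,0,0,0])

```text
t: 6.0
eef_pos: [0.5579, 0.0763, 0.1806]
tool_rot: [-0.0, 0.952, 0.305, 0.001]
contact_force: [0.2, -1.1, -0.8]
gripper_width: 0.434
```

>>> move_arm(steps=[-0.3,2,4,0,0,0,0,-0.3,1,4,0,0,0,0,-0.3,0.5,1,0,0,0,0,-0.3,0,0,0,0,0,0])

```text
t: 6.4
eef_pos: [0.5925, 0.1669, 0.1798]
tool_rot: [-0.0, 0.952, 0.307, 0.0]
contact_force: [-0.2, 0.0, 0.1]
gripper_width: 0.433
```

```bash
python3 - <<'E'
from h import *
c=cam('wrist');cv2.imwrite('pics/w4.png',c['pixels'][:,:,::-1]);P=pose()
print(P[:3,3].round(4),status.get_obs()['contact_force'],status.get_obs()['gripper_width'])
for k,z in [('stud',.074),('seat',.03),('washer',P[2,3]-.027),('lip',.018)]:
    for r in models.place_of('wrist',k)[:3]:
        v,u=r['position'];print(k,round(r['score'],2),int(u),int(v),plane(c,(u,v),z).round(4))
E
```

```text
[0.5922 0.1642 0.1798] [-0.54176672 -1.27993443 -0.30472359] 0.4345986760461169
stud 0.59 312 136 [0.6445 0.207  0.074 ]
seat 0.87 315 132 [0.6458 0.2061 0.03  ]
washer 0.67 433 459 [0.562  0.077  0.1528]
washer 0.6 317 312 [0.5923 0.166  0.1528]
lip 0.78 418 188 [0.6575 0.1243 0.018 ]
```

View pics/w4.png

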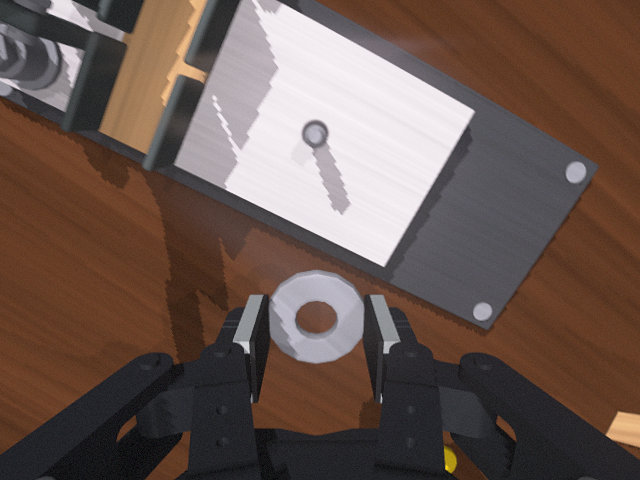

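```bash
python3 - <<'E'
from h import *
c=cam('wrist');P=pose();im=c['pixels'][:,:,::-1]
a=cv2.resize(im[100:170,280:350],None,fx=5.7,fy=5.7,interpolation=cv2.INTER_CUBIC)
b=cv2.resize(im[260:372,260:372],None,fx=3.57,fy=3.57,interpolation=cv2.INTER_CUBIC)
cv2.imwrite('pics/w5.png',np.hstack([a[:398,:398],b[:398,:398]]))
print(P[:3,3])
for s in [(314,133),(315,132)]: print(plane(c,s,.074))
for s in [(316,316),(316,318)]: print(plane(c,s,P[2,3]-.0273+.006)-P[:3,3])
c=cam('scene');a=c['pixels'][320:390,410:480,::-1];c=cam('side');b=c['pixels'][120:190,210:280,::-1]
cv2.imwrite('pics/w6.png',cv2.resize(np.hstack([a,b]),None,fx=5.5,fy=5.5,interpolation=cv2.INTER_CUBIC))
E
```

```text
[0.59226282 0.16234539 0.18014026]
[0.64621853 0.20183892 0.074     ]
[0.64696815 0.20170056 0.074     ]
[ 0.00041165  0.00018485 -0.0213    ]
[-0.00029604 -0.00031739 -0.0213    ]
```

View pics/w5.png

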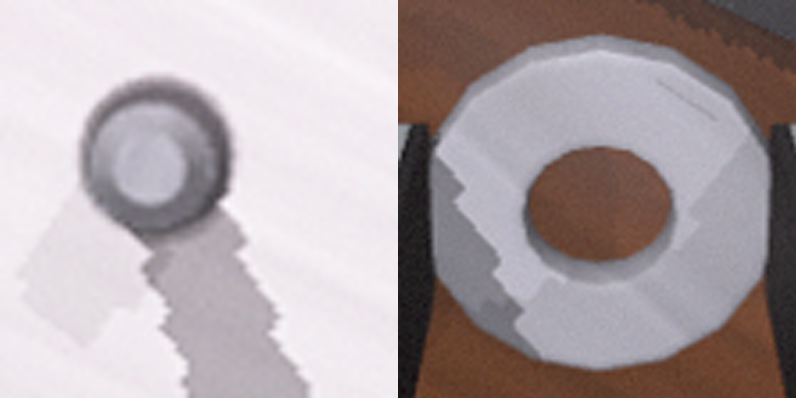

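View pics/w6.png

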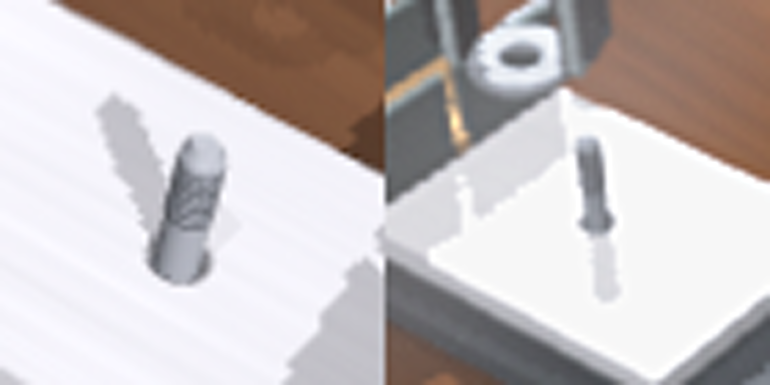

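```bash
python3 - <<'E'
from h import *
for i in range(4):
    print(pose()[:3,3].round(4)); c=cam('wrist')
uv=(280+155/5.7,100+165/5.7)
P=pose();print(uv,plane(c,uv,.074))
c=cam('scene');uv=(410+207/5.5,320+143/5.5);r1=ray(c,uv);print(plane(c,uv,.074))
c=cam('side');uv=(210+(588-385)/5.5,120+142/5.5);r2=ray(c,uv);print(plane(c,uv,.074));print(tri([r1,r2]))
E
```

```text
[0.5923 0.1631 0.18  ]
[0.5924 0.1634 0.18  ]
[0.5924 0.1637 0.18  ]
[0.5924 0.1639 0.1799]
(307.1929824561403, 128.94736842105263) [0.64600958 0.20819406 0.074     ]
[0.64531884 0.20639955 0.074     ]
[0.63846277 0.19723992 0.074     ]
[0.64192238 0.20384182 0.06904583]
```

>>> move_arm(steps=[-0.3,2.5,2,0,0,0,0,-0.3,2.8,2.3,-2,0,0,0,-0.3,0,0,-4,0,0,0,-0.3,0,0,0,0,0,0,-0.3,0,0,0,0,0,0,-0.3,0,0,0,0,0,0,-0.3,0,0,0,0,0,0])

```text
t: 7.8
eef_pos: [0.6464, 0.2069, 0.1219]
tool_rot: [-0.0, 0.952, 0.305, 0.001]
contact_force: [0.4, -0.2, 0.0]
gripper_width: 0.432
```

```bash
python3 - <<'E'
from h import *
P=pose();print(P[:3,3].round(4))
c=cam('wrist');im=c['pixels'][:,:,::-1]
print(proj(c,[[.646,.207,.074]]))
b=cv2.resize(im[255:367,260:372],None,fx=3.4,fy=3.4,interpolation=cv2.INTER_CUBIC)[:380,:380]
c=cam('scene');a=c['pixels'][300:376,405:481,::-1];c=cam('side');d=c['pixels'][110:186,210:286,::-1]
f=lambda x:cv2.resize(x,(380,380),interpolation=cv2.INTER_CUBIC)
cv2.imwrite('pics/w7.png',cv2.resize(np.hstack([b,f(a),f(d)]),(798,266)))
cv2.imwrite('pics/w7a.png',im)
print(pose()[:3,3].round(4))
E
```

```text
[0.6464 0.2069 0.1219]
[[315.52145957 290.77697857]]
[0.6459 0.2073 0.1211]
```

View pics/w7.png

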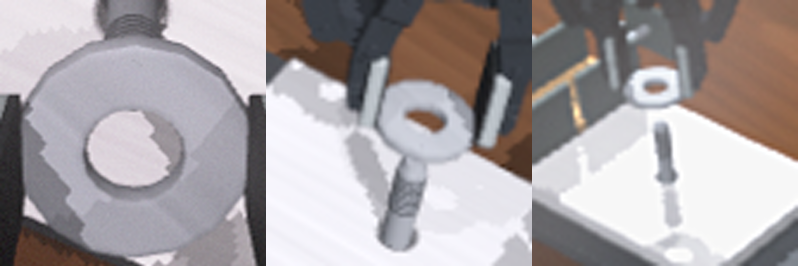

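```bash
python3 - <<'E'
from h import *
c=cam('scene');a=c['pixels'][300:376,405:481,::-1];c=cam('side');d=c['pixels'][110:186,210:286,::-1]
f=lambda x:cv2.resize(x,(396,396),interpolation=cv2.INTER_CUBIC)
cv2.imwrite('pics/w8.png',np.hstack([f(a),f(d)]));print(pose()[:3,3])
E
```

```text
[0.64562251 0.20738539 0.12051925]
```

View pics/w8.png

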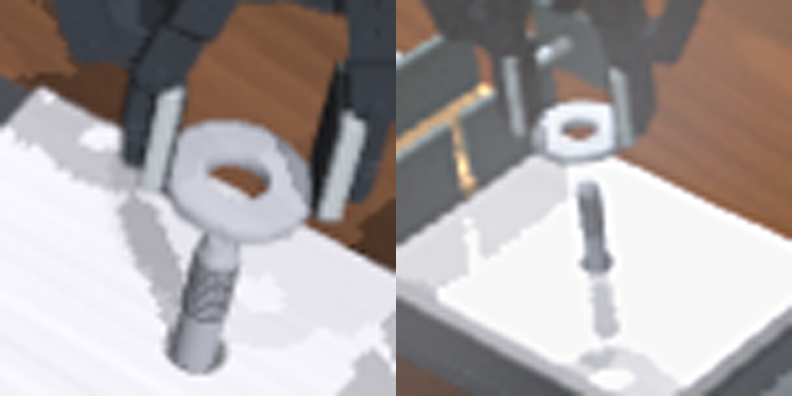

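```bash
python3 - <<'E'
from h import *
W=np.array([.6456,.2074,.1205-.0273+.005])
for n,w,s in [('scene',(450.9,334.7),(405+218/5.21,300+236/5.21)),('side',(210+(578-396)/5.21,110+129/5.21),(210+(588-396)/5.21,110+183/5.21))]:
    c=cam(n);p=proj(c,[W])[0];print(n,p,w,'off',np.array(w)-p, 'stud px',s,'corr stud',plane(c,np.array(s)-(np.array(w)-p),.074), plane(c,np.array(s),.074))
E
```

```text
scene [451.12531639 334.55961736] (450.9, 334.7) off [-0.22531639  0.14038264] stud px (446.8426103646833, 345.2975047984645) corr stud [0.6446486  0.20494623 0.074     ] [0.64509624 0.20488679 0.074     ]
side [245.41004021 133.23636883] (244.93282149712093, 134.76007677543186) off [-0.47721871  1.52370795] stud px (246.85220729366603, 145.12476007677543) corr stud [0.64419782 0.20297162 0.074     ] [0.63995249 0.19931114 0.074     ]
```

>>> move_arm(steps=[-0.3,0,-0.2,0,0,0,0,-0.3,0,0,-1,0,0,0,-0.3,0,0,-0.5,0,0,0,-0.3,0,0,-0.5,0,0,0,-0.3,0,0,-0.5,0,0,0,-0.3,0,0,0,0,0,0])

```text
t: 8.75
eef_pos: [0.6452, 0.2055, 0.0938]
tool_rot: [-0.0, 0.952, 0.305, -0.0]
contact_force: [0.4, 0.9, -1.1]
gripper_width: 0.435
```

```bash
python3 - <<'E'
from h import *
P=pose();print(P[:3,3].round(4),status.get_obs()['contact_force'])
c=cam('wrist');im=c['pixels'][:,:,::-1]
b=im[255:367,260:372]
c=cam('scene');a=c['pixels'][300:376,405:481,::-1];c=cam('side');d=c['pixels'][110:186,210:286,::-1]
f=lambda x:cv2.resize(x,(266,266),interpolation=cv2.INTER_CUBIC)
cv2.imwrite('pics/w9.png',np.hstack([f(b),f(a),f(d)]))
E
```

```text
[0.6452 0.2055 0.0938] [ 0.41914823  0.88017081 -1.0991757 ]
```

View pics/w9.png

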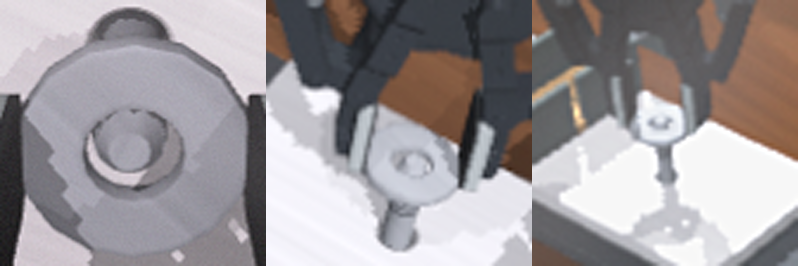

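>>> move_arm(steps=[-0.3,0,0,-1,0,0,0,-0.3,0,0,-1,0,0,0,-0.3,0,0,-0.8,0,0,0,-0.3,0,0,-0.4,0,0,0,-0.3,0,0,0,0,0,0,-0.3,0,0,0,0,0,0])

```text
t: 9.5
eef_pos: [0.6453, 0.2054, 0.0626]
tool_rot: [-0.0, 0.952, 0.305, -0.0]
contact_force: [0.0, 1.3, -1.1]
gripper_width: 0.435
```

>>> move_arm(steps=[-0.3,0,0,-0.3,0,0,0,-0.3,0,0,0,0,0,0,0.4,0,0,0,0,0,0,0.4,0,0,0,0,0,0,0.4,0,0,0,0,0,0,0.4,0,0,1,0,0,0,0.4,0,0,5,0,0,0,0.4,0,0,4,0,0,0])

```text
t: 10.3
eef_pos: [0.6455, 0.2048, 0.1618]
tool_rot: [0.0, 0.952, 0.305, -0.0]
contact_force: [1.0, 0.4, 0.3]
gripper_width: 0.696
```

```bash
python3 - <<'E'
from h import *
P=pose();print(P[:3,3].round(4),status.get_obs()['contact_force'])
c=cam('wrist');im=c['pixels'][:,:,::-1];cv2.imwrite('pics/w10w.png',im)
b=im[200:340,246:386]
c=cam('scene');a=c['pixels'][310:386,405:481,::-1];c=cam('side');d=c['pixels'][110:186,210:286,::-1]
f=lambda x:cv2.resize(x,(266,266),interpolation=cv2.INTER_CUBIC)
cv2.imwrite('pics/w10.png',np.hstack([f(b),f(a),f(d)]))
E
```

```text
[0.6455 0.2048 0.1618] [0.98537888 0.43287987 0.26763811]
```

View pics/w10.png

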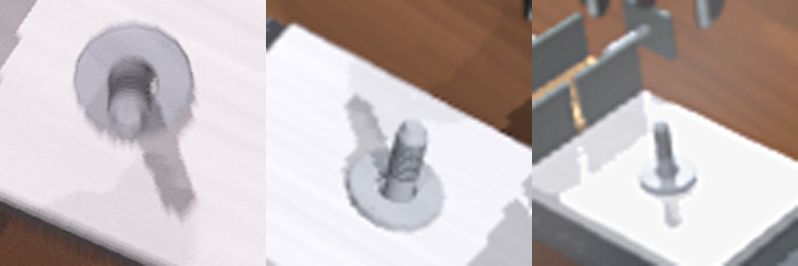

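The washer lies flat round the stud. Next is the collar.

>>> move_arm(steps=[0.4,-1.5,-4.4,2,0,0,0,0.4,-1.9,-4.5,0,0,0,0,0.4,-1.9,-4.5,0,0,0,0,0.4,-1.9,-4.5,0,0,0,0,0.4,-1.9,-4.5,0,0,0,0,0.4,-1.9,-4.5,0,0,0,0,0.4,-1.9,-4.5,0,0,0,0,0.4,-1.9,-4.5,0,0,0,0])

```text
t: 11.25
eef_pos: [0.496, -0.1545, 0.1791]
tool_rot: [-0.0, 0.952, 0.305, -0.0]
contact_force: [1.0, -0.1, 0.5]
gripper_width: 0.7
```

>>> move_arm(steps=[0.4,-1.9,-4.4,-2,0,0,0,0.4,-1.9,-4.1,-3,0,0,0,0.4,0,0,-3,0,0,0,0.4,0,0,0,0,0,0,0.4,0,0,0,0,0,0])

```text
t: 11.75
eef_pos: [0.4615, -0.2327, 0.1024]
tool_rot: [-0.001, 0.952, 0.305, -0.001]
contact_force: [0.7, 0.0, 0.9]
gripper_width: 0.702
```

```bash
python3 - <<'E'
from h import *
P=pose();print(P[:3,3].round(4))
c=cam('wrist');cv2.imwrite('pics/w11.png',c['pixels'][:,:,::-1])
for r in models.place_of('wrist','collar')[:3]:
        v,u=r['position'];print(round(r['score'],2),int(u),int(v),plane(c,(u,v),0).round(4))
for r in models.silhouettes('wrist','collar')[:2]: print(r['score'],r['box'],plane(c,r['box'][:2],.011))
E
```

```text
[ 0.4615 -0.2327  0.1024]
0.81 320 257 [ 0.4598 -0.2368  0.    ]
0.91 [319.3, 266.9, 55.4, 66.1] [ 0.45810129 -0.23710179  0.011     ]
```

View pics/w11.png

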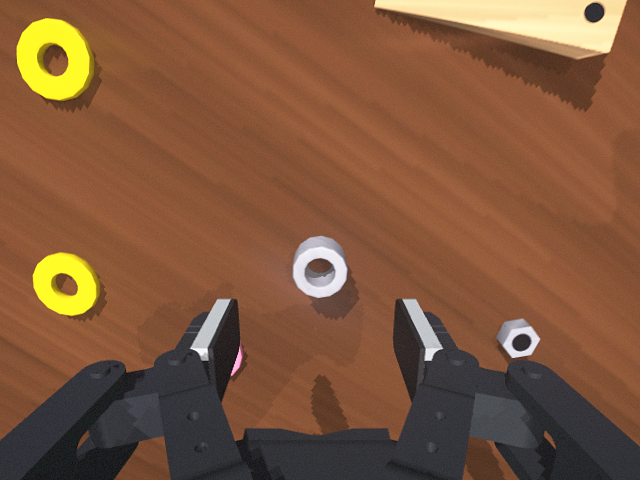

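>>> move_arm(steps=[0.4,-0.3,-0.5,-2,0,0,0,0.4,0,0,-3,0,0,0,0.4,0,0,-1.8,0,0,0,0.4,0,0,0,0,0,0,-0.1,0,0,0,0,0,0,-0.6,0,0,0,0,0,0,-0.6,0,0,0,0,0,0,-0.6,0,0,0,0,0,0])

```text
t: 12.7
eef_pos: [0.4599, -0.2385, 0.0363]
tool_rot: [0.0, 0.952, 0.305, 0.001]
contact_force: [-0.7, 0.6, 4.8]
gripper_width: 0.337
```

```bash
python3 - <<'E'
from h import *
P=pose();print(P[:3,3].round(4),status.get_obs()['contact_force'])
c=cam('wrist');cv2.imwrite('pics/w12.png',c['pixels'][:,:,::-1])
E
```

```text
[ 0.4599 -0.2385  0.0363] [-0.73117094  0.55618527  4.75785512]
```

View pics/w12.png

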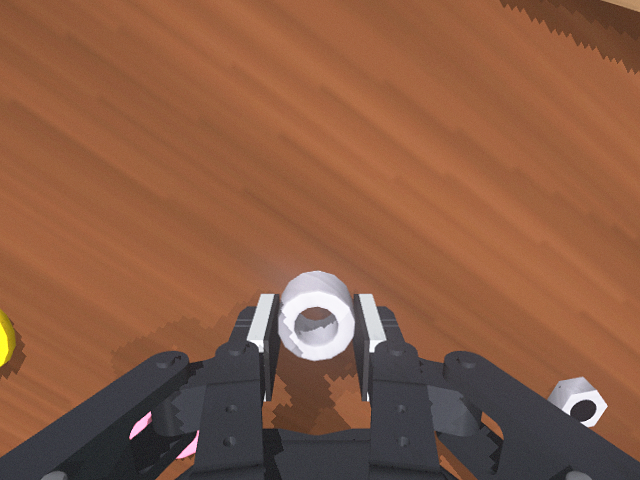

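>>> move_arm(steps=[-0.6,0,0,3,0,0,0,-0.6,0,0,5,0,0,0,-0.6,1,2.4,5,0,0,0,-0.6,2,4.5,2,0,0,0,-0.6,2,4.5,0,0,0,0,-0.6,2,4.5,0,0,0,0,-0.6,2,4.5,0,0,0,0,-0.6,2,4.5,0,0,0,0])

```text
t: 13.55
eef_pos: [0.5672, 0.0075, 0.1792]
tool_rot: [-0.0, 0.952, 0.305, 0.001]
contact_force: [0.1, 0.1, -0.3]
gripper_width: 0.336
```

>>> move_arm(steps=[-0.6,2,4.5,0,0,0,0,-0.6,2,4.5,0,0,0,0,-0.6,2,4.5,0,0,0,0,-0.6,1.5,4,0,0,0,0,-0.6,0.5,1.5,0,0,0,0,-0.6,0,0,0,0,0,0,-0.6,0,0,0,0,0,0])

```text
t: 14.25
eef_pos: [0.6462, 0.1938, 0.1784]
tool_rot: [0.001, 0.952, 0.305, -0.0]
contact_force: [0.3, -0.6, -2.0]
gripper_width: 0.333
```

```bash
python3 - <<'E'
from h import *
P=pose();print(P[:3,3].round(4),status.get_obs()['contact_force'])
c=cam('wrist');im=c['pixels'][:,:,::-1];cv2.imwrite('pics/w13.png',im)
print((plane(c,(316,332),P[2,3]-.0363+.022)-P[:3,3]).round(4))
cv2.imwrite('pics/w13c.png',cv2.resize(im[260:380,256:376],(480,480),interpolation=cv2.INTER_CUBIC))
E
```

```text
[0.6462 0.1938 0.1784] [ 0.32639036 -0.61828307 -2.00759096]
[-0.0019 -0.0012 -0.0143]
```

View pics/w13.png

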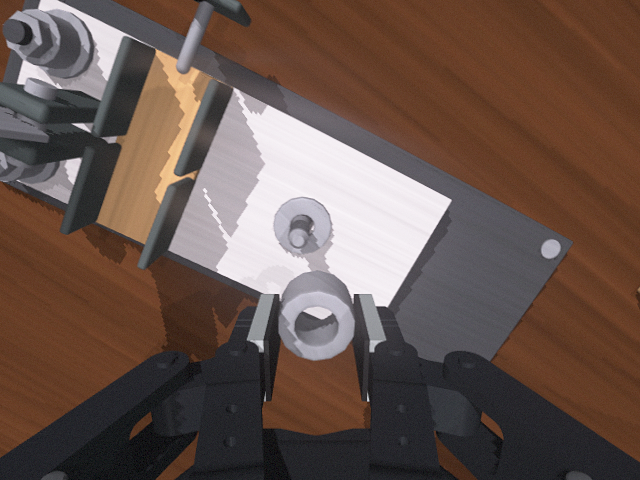

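View pics/w13c.png

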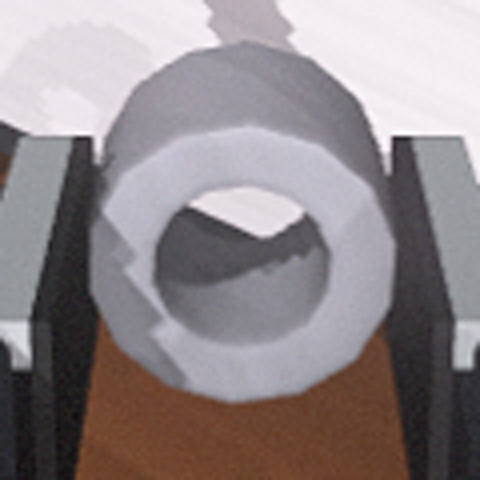

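>>> move_arm(steps=[-0.6,-0.15,1.2,-2,0,0,0,-0.6,0,0,-3,0,0,0,-0.6,0,0,0,0,0,0,-0.6,0,0,0,0,0,0,-0.6,0,0,0,0,0,0])

```text
t: 14.8
eef_pos: [0.6461, 0.2058, 0.1297]
tool_rot: [0.0, 0.953, 0.304, 0.001]
contact_force: [-0.4, 0.9, -0.7]
gripper_width: 0.338
```

```bash
cat > trip.py <<'E'
from h import *
import sys
def trip(name,wb=(255,367,260,372),sb=(300,376,405,481),db=(110,186,210,286)):
    P=pose();o=status.get_obs();print(P[:3,3].round(4),np.round(o['contact_force'],1),round(o['gripper_width'],3))
    f=lambda n,b:cv2.resize(cam(n)['pixels'][b[0]:b[1],b[2]:b[3],::-1],(266,266),interpolation=cv2.INTER_CUBIC)
    cv2.imwrite(name,np.hstack([f('wrist',wb),f('scene',sb),f('side',db)]))
if __name__=='__main__': trip(sys.argv[1])
E
python3 trip.py pics/w14.png
```

```text
[0.6461 0.2058 0.1297] [-0.4  0.9 -0.7] 0.338
```

View pics/w14.png

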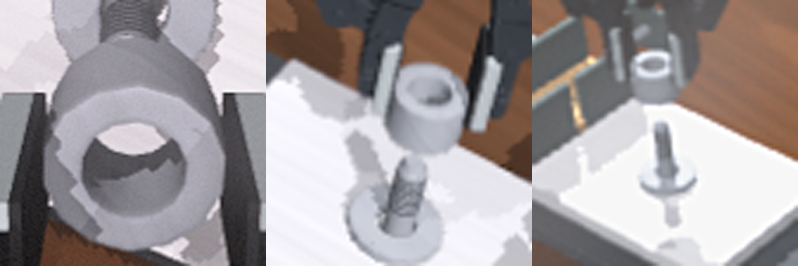

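>>> move_arm(steps=[-0.6,-0.1,0,-1,0,0,0,-0.6,0,0,-0.6,0,0,0,-0.6,0,0,-0.5,0,0,0,-0.6,0,0,-0.5,0,0,0,-0.6,0,0,0,0,0,0])

```text
t: 15.45
eef_pos: [0.6435, 0.2071, 0.1007]
tool_rot: [0.0, 0.952, 0.305, -0.001]
contact_force: [0.3, 0.5, -0.9]
gripper_width: 0.337
```

```bash
python3 trip.py pics/w15.png
```

```text
[0.6435 0.2071 0.1007] [ 0.3  0.5 -0.9] 0.337
```

View pics/w15.png

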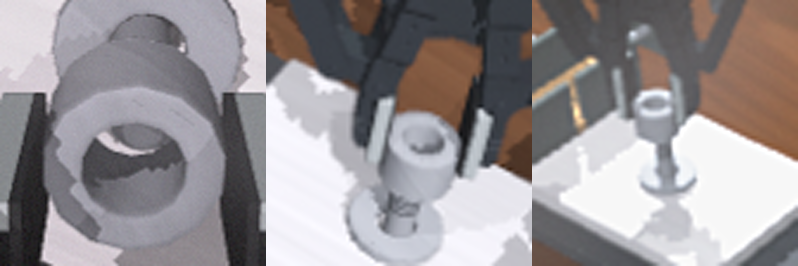

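>>> move_arm(steps=[-0.6,0.1,-0.1,-0.7,0,0,0,-0.6,0,0,-0.7,0,0,0,-0.6,0,0,-0.6,0,0,0,-0.6,0,0,-0.4,0,0,0,-0.6,0,0,0,0,0,0,-0.6,0,0,0,0,0,0])

```text
t: 16.2
eef_pos: [0.645, 0.2062, 0.0778]
tool_rot: [0.0, 0.952, 0.305, -0.0]
contact_force: [-0.1, -1.1, -0.8]
gripper_width: 0.34
```

>>> move_arm(steps=[-0.6,0,0,-0.4,0,0,0,-0.6,0,0,0,0,0,0,0.1,0,0,0,0,0,0,0.4,0,0,0,0,0,0,0.4,0,0,0,0,0,0,0.4,0,0,2,0,0,0,0.4,0,0,4,0,0,0,0.4,0,0,3,0,0,0])

```text
t: 17.0
eef_pos: [0.6454, 0.2061, 0.1656]
tool_rot: [0.0, 0.952, 0.305, 0.0]
contact_force: [1.2, 0.6, -0.2]
gripper_width: 0.696
```

```bash
python3 - <<'E'
from trip import *
trip('pics/w16.png',wb=(200,340,246,386))
c=cam('wrist');cv2.imwrite('pics/w16w.png',c['pixels'][:,:,::-1])
E
```

```text
[0.6454 0.2061 0.1656] [ 1.2  0.6 -0.2] 0.696
```

View pics/w16.png

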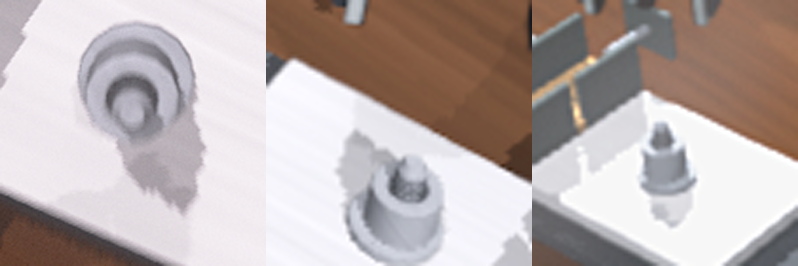

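Collar seated on the washer, stud tip standing out of it. Next I measure the plate front and lip closely.

>>> move_arm(steps=[0.4,0,-2,4,0,0,0,0.4,0,-4.5,2,0,0,0,0.4,0,-4.5,1,0,0,0,0.4,0,-4,0,0,0,0,0.4,0,0,0,0,0,0,0.4,0,0,0,0,0,0,0.4,0,0,0,0,0,0])

```text
t: 17.9
eef_pos: [0.6446, 0.058, 0.2326]
tool_rot: [-0.001, 0.952, 0.306, -0.001]
contact_force: [0.8, -0.2, -0.2]
gripper_width: 0.7
```

```bash
python3 - <<'E'
from h import *
P=pose();print(P[:3,3].round(4))
c=cam('wrist');im=c['pixels'][:,:,::-1];cv2.imwrite('pics/w17.png',im);print(pose()[:3,3].round(4))
np.savez('w17.npz',Tw=c['Tw'],mtx=c['mtx'],d=c['dist_coeffs'])
for k,z in [('lip',.018),('seat',.03),('stud',.074),('base',0),('wedge',0)]:
    for r in models.place_of('wrist',k)[:2]:
        v,u=r['position'];print(k,round(r['score'],2),int(u),int(v),plane(c,(u,v),z).round(4))
E
```

```text
[0.6446 0.058  0.2326]
[0.6446 0.0584 0.2326]
lip 0.92 261 151 [0.6581 0.1236 0.018 ]
stud 0.94 133 98 [0.6455 0.2089 0.074 ]
base 0.86 148 92 [0.6412 0.2299 0.    ]
```

View pics/w17.png

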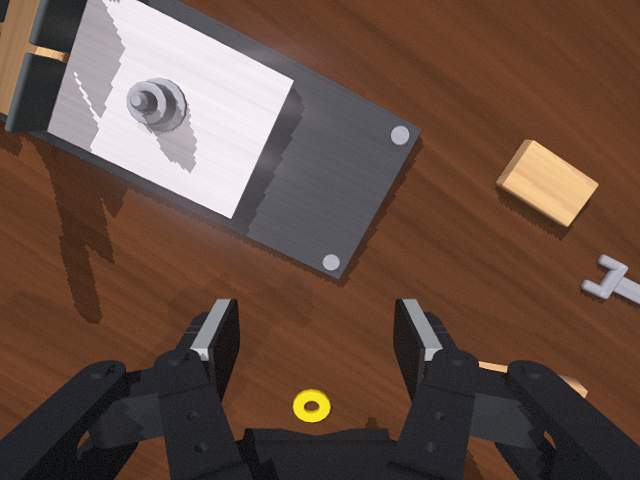

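```bash
python3 - <<'E'
from h import *
d=np.load('w17.npz');c={'Tw':d['Tw'],'mtx':d['mtx'],'dist_coeffs':d['d']}
q=lambda uv,z:plane(c,uv,z)
a,b=q((400,135),.014),q((331,262),.014);print('bolts',a,b,'mid',(a+b)/2,'ang',np.degrees(np.arctan2(*(a-b)[[1,0]])),np.linalg.norm(a-b))
a,b=q((420,129),.012),q((341,279),.012);print('corn',a,b,'mid',(a+b)/2,np.degrees(np.arctan2(*(a-b)[[1,0]])),np.linalg.norm(a-b))
a,b=q((294,80),.03),q((233,218),.03);print('bed',a,b,'mid',(a+b)/2,np.degrees(np.arctan2(*(a-b)[[1,0]])),np.linalg.norm(a-b))
# edges: near long edge of bed from (48,133) to (233,218)
a,b=q((48,133),.03),q((233,218),.03);print(np.degrees(np.arctan2(*(a-b)[[1,0]])))
a,b=q((293,80),.03),q((130,-1+1),.03);print(np.degrees(np.arctan2(*(b-a)[[1,0]])))
E
```

```text
bolts [0.7351595  0.03853611 0.014     ] [0.61264794 0.01909737 0.014     ] mid [0.67390372 0.02881674 0.014     ] ang 9.015881769761766 0.12404413059719756
corn [0.74885264 0.02778497 0.012     ] [0.60409783 0.00136331 0.012     ] mid [0.67647523 0.01457414 0.012     ] 10.344153486417499 0.14714639576728206
bed [0.71850053 0.132038   0.03      ] [0.60084348 0.11194929 0.03      ] mid [0.659672   0.12199364 0.03      ] 9.689217956686552 0.11935970169919928
99.86506371513903
99.98485523489117
```

>>> move_arm(steps=[0.4,0,-4,0,0,0,8,0.4,0,-4,0,0,0,8,0.4,-0.5,-4,0,0,0,8,0.4,-0.5,-4,0,0,0,8,0.4,-0.5,-4,0,0,0,8,0.4,-0.5,-4,0,0,0,8,0.4,0,-3.5,0,0,0,8,0.4,0,0,0,0,0,8])

```text
t: 19.0
eef_pos: [0.6232, -0.2261, 0.2344]
tool_rot: [0.001, 0.647, 0.763, -0.002]
contact_force: [0.2, -1.1, 0.8]
gripper_width: 0.697
```

>>> move_arm(steps=[0.4,0,0,-2,0,0,8,0.4,0,0,-2,0,0,8,0.4,0,0,0,0,0,8,0.4,0,0,0,0,0,0,0.4,0,0,0,0,0,0])

```text
t: 19.5
eef_pos: [0.6253, -0.2188, 0.1942]
tool_rot: [0.0, 0.475, 0.88, 0.0]
contact_force: [-0.5, 0.3, 0.5]
gripper_width: 0.697
```

```bash
python3 - <<'E'
from h import *
P=pose();print(P.round(4),status.get_obs()['q'])
c=cam('wrist');im=c['pixels'][:,:,::-1];cv2.imwrite('pics/w18.png',im);print(pose()[:3,3].round(4))
np.savez('w18.npz',Tw=c['Tw'],mtx=c['mtx'],d=c['dist_coeffs'])
for k,z in [('wedge',0)]:
    for r in models.place_of('wrist',k)[:2]:
        v,u=r['position'];print(k,round(r['score'],2),int(u),int(v),plane(c,(u,v),z).round(4))
E
```

```text
[[-5.496e-01  8.354e-01  8.000e-04  6.253e-01]
 [ 8.354e-01  5.496e-01 -1.000e-04 -2.188e-01]
 [-5.000e-04  6.000e-04 -1.000e+00  1.942e-01]
 [ 0.000e+00  0.000e+00  0.000e+00  1.000e+00]] [-0.00322766  0.53325627  0.34816511  1.66450596 -0.21055968  0.98010327
  0.99992318]
[ 0.6254 -0.2188  0.1943]
wedge 0.87 304 219 [ 0.6195 -0.2265  0.    ]
```

View pics/w18.png

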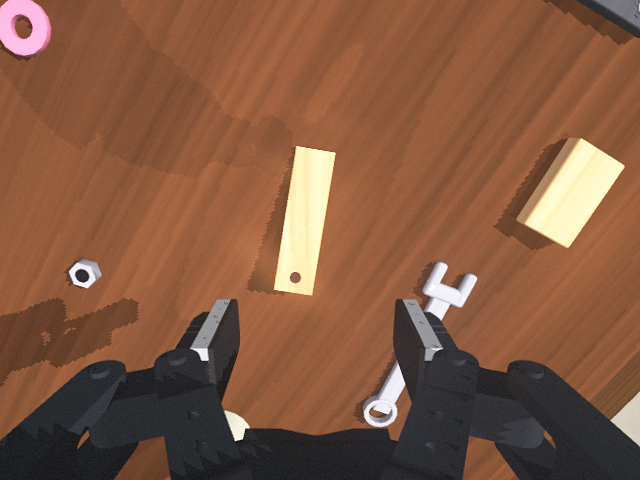

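The wedge's thin end is at the top (296,147)-(335,153); the heel with the hole is at (275,290)-(312,295). The spanner, to be left alone, is on the right at (450,285)-(380,410).

```bash
python3 - <<'E'
from h import *
d=np.load('w18.npz');c={'Tw':d['Tw'],'mtx':d['mtx'],'dist_coeffs':d['d']}
q=lambda uv,z:plane(c,uv,z)[:2]
t1,t2=q((296,147),.002),q((335,153),.002);h1,h2=q((275,290),.024),q((312,295),.024)
print(t1,t2,h1,h2);t=(t1+t2)/2;h=(h1+h2)/2;v=t-h
print('thin',t,'heel',h,'L',np.linalg.norm(v),'az',np.degrees(np.arctan2(v[1],v[0])),'w',np.linalg.norm(t1-t2),np.linalg.norm(h1-h2))
g=h+v/np.linalg.norm(v)*.022;print('grip',g, 'hole',q((295,278),.023))
for n,uv,z in [('span jaw L',(436,268),.0),('span jaw',(425,290),0),('spanring',(380,410),0),('nut',(84,273),0)]: print(n,q(uv,z))
E
```

```text
[ 0.58285133 -0.18183694] [ 0.61023097 -0.16922672] [ 0.6282684  -0.28193149] [ 0.65496099 -0.2695045 ]
thin [ 0.59654115 -0.17553183] heel [ 0.64161469 -0.275718  ] L 0.10985850762715078 az 114.22288089058954 w 0.030144025639871865 0.029443578979075905
grip [ 0.63258837 -0.25565496] hole [ 0.63615125 -0.26504672]
span jaw L [ 0.73458573 -0.20094089]
span jaw [ 0.73920632 -0.22195683]
spanring [ 0.78060389 -0.34376283]
nut [ 0.48680252 -0.36968652]
```

>>> move_arm(steps=[0.4,0.7,-3.7,0,0,0,-8,0.4,0,0,-4,0,0,-1.1,0.4,0,0,-4.5,0,0,0,0.4,0,0,-3.5,0,0,0,0.4,0,0,0,0,0,0,0.4,0,0,0,0,0,0])

```text
t: 20.2
eef_pos: [0.6324, -0.2559, 0.0745]
tool_rot: [0.0, 0.542, 0.841, -0.0]
contact_force: [0.5, 0.1, 0.3]
gripper_width: 0.7
```

```bash
python3 - <<'E'
from h import *
P=pose();print(P[:3,3].round(4),np.degrees(np.arctan2(P[1,0],P[0,0])))
c=cam('wrist');im=c['pixels'][:,:,::-1];cv2.imwrite('pics/w19.png',im)
E
```

```text
[ 0.6324 -0.2559  0.0745] 114.40318627274742
```

View pics/w19.png

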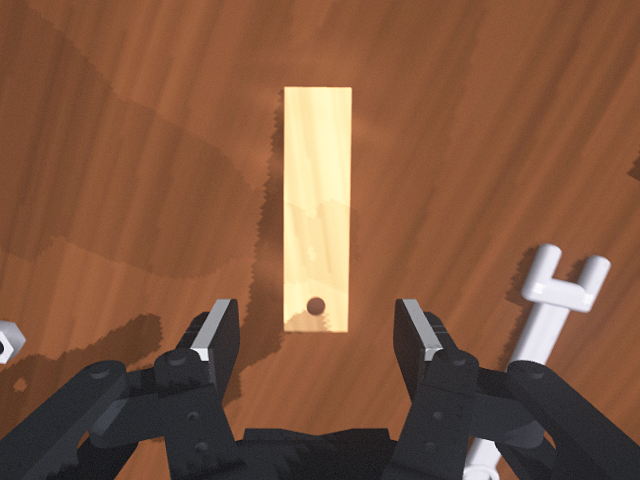

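>>> move_arm(steps=[0.4,0,0,-2.5,0,0,0,0.4,0,0,-1.7,0,0,0,0.4,0,0,0,0,0,0,0.1,0,0,0,0,0,0,-0.5,0,0,0,0,0,0,-0.6,0,0,0,0,0,0,-0.6,0,0,0,0,0,0,-0.6,0,0,0,0,0,0], newtons=60)

```text
t: 21.05
eef_pos: [0.633, -0.2563, 0.0335]
tool_rot: [0.001, 0.541, 0.841, 0.0]
contact_force: [-1.8, 1.6, 6.6]
gripper_width: 0.333
```

```bash
python3 - <<'E'
from h import *
P=pose();print(P[:3,3].round(4),np.degrees(np.arctan2(P[1,0],P[0,0])),status.get_obs()['contact_force'])
c=cam('wrist');im=c['pixels'][:,:,::-1];cv2.imwrite('pics/w20.png',im)
E
```

```text
[ 0.633  -0.2563  0.0335] 114.44270943851626 [-1.77716865  1.61839041  6.55766486]
```

View pics/w20.png

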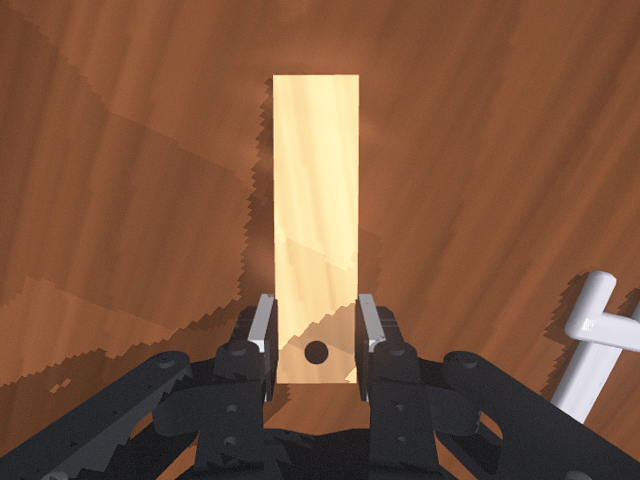

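```bash
python3 - <<'E'
from h import *
c=cam('wrist');P=pose()
for uv in [(273,75),(358,75),(315.5,75)]:
    X=plane(c,uv,.002);print((np.linalg.inv(P)@np.r_[X,1])[:3].round(4))
E
```

```text
[ 0.0894 -0.0151  0.0313]
[0.0894 0.0148 0.0314]
[ 0.0893 -0.0002  0.0314]
```

>>> move_arm(steps=[-0.6,0,0,2,0,0,0,-0.6,0,1,4,0,0,0,-0.6,0.2,3,4,0,0,-5,-0.6,0.8,4,0,0,0,-5,-0.6,0.8,4,0,0,0,-4.9,-0.6,0.8,4,0,0,0,0,-0.6,0.8,4,0,0,0,0,-0.6,0.8,4,0,0,0,0])

```text
t: 21.95
eef_pos: [0.6741, -0.014, 0.1322]
tool_rot: [0.0, 0.646, 0.764, 0.0]
contact_force: [-0.2, -1.1, 0.3]
gripper_width: 0.334
```

>>> move_arm(steps=[-0.6,0.2,3,0,0,0,0,-0.6,0,0,0,0,0,0,-0.6,0,0,0,0,0,0,-0.6,0,0,0,0,0,0])

```text
t: 22.35
eef_pos: [0.6758, 0.0124, 0.1321]
tool_rot: [0.0, 0.647, 0.763, -0.0]
contact_force: [-0.6, -0.1, -0.4]
gripper_width: 0.338
```

```bash
python3 - <<'E'
from h import *
P=pose();print(P[:3,3].round(4),np.degrees(np.arctan2(P[1,0],P[0,0])),status.get_obs()['contact_force'],status.get_obs()['gripper_width'])
c=cam('wrist');im=c['pixels'][:,:,::-1];cv2.imwrite('pics/w21.png',im)
np.savez('w21.npz',Tw=c['Tw'],mtx=c['mtx'],d=c['dist_coeffs'])
for k,z in [('lip',.018)]:
    for r in models.place_of('wrist',k)[:2]:
        v,u=r['position'];print(k,round(r['score'],2),int(u),int(v),plane(c,(u,v),z).round(4))
E
```

```text
[0.6758 0.0124 0.1321] 99.44289296291943 [-0.64080871 -0.13325256 -0.38898757] 0.33842689522864083
lip 0.71 318 47 [0.6588 0.1229 0.018 ]
```

View pics/w21.png

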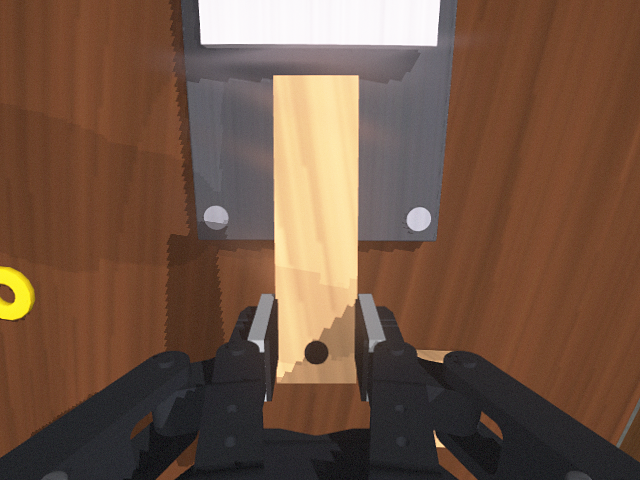

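>>> move_arm(steps=[-0.6,0,0,-4,0,0,0,-0.6,0,0,-3,0,0,0,-0.6,0,0,-1.2,0,0,0,-0.6,0,0,-0.5,0,0,0,-0.6,0,0,0,0,0,0,-0.6,0,0,0,0,0,0])

```text
t: 23.05
eef_pos: [0.6769, 0.0134, 0.046]
tool_rot: [0.001, 0.646, 0.763, 0.001]
contact_force: [0.5, -0.2, -0.5]
gripper_width: 0.332
```

```bash
cat > look.py <<'E'
from h import *
import sys
o=status.get_obs();P=pose();print(P[:3,3].round(4),np.degrees(np.arctan2(P[1,0],P[0,0])).round(2),'F',np.round(o['contact_force'],1),'T',np.round(o['torque'],2),round(o['gripper_width'],3))
u=np.array([-.165,.986]);L=np.array([.659,.1225]);d=P[:2,3]-L
print('thin past lip mm',1000*(d@u+.0893),'lat mm',1000*(d@[.986,.165]))
w=cam('wrist')['pixels'][:,:,::-1];cv2.imwrite(sys.argv[1]+'w.png',w)
s=cam('scene')['pixels'][280:400,300:480,::-1];d=cam('side')['pixels'][120:240,220:400,::-1]
cv2.imwrite(sys.argv[1]+'s.png',cv2.resize(np.hstack([s,d]),None,fx=2.2,fy=2.2,interpolation=cv2.INTER_CUBIC))
E
python3 look.py pics/w22
```

```text
[0.6769 0.0134 0.046 ] 99.49 F [ 0.5 -0.2 -0.5] T [ 0.01 -0.02 -0.03] 0.332
thin past lip mm -21.256745009824314 lat mm -0.37683428695226256
```

View pics/w22s.png

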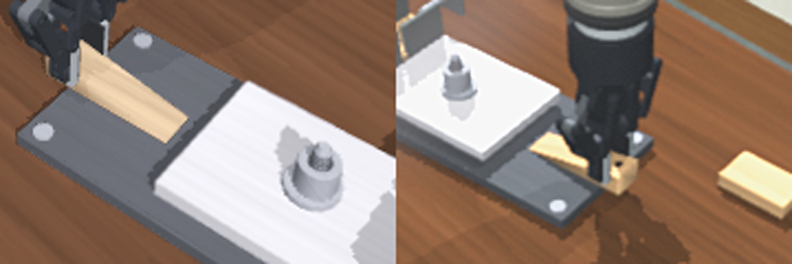

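View pics/w22w.png

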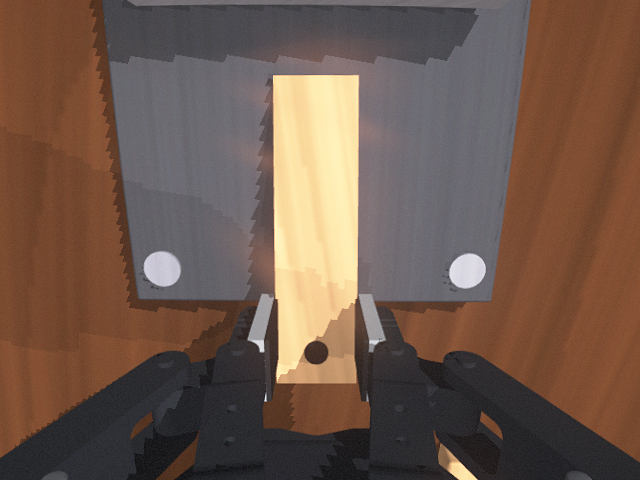

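>>> move_arm(steps=[-0.6,0,0,-0.15,0,0,0,-0.6,-0.17,1,0,0,0,0,-0.6,-0.16,1,0,0,0,0,-0.6,-0.17,1,0,0,0,0,-0.6,-0.08,0.5,0,0,0,0,-0.6,0,0,0,0,0,0,-0.6,0,0,0,0,0,0], newtons=80)

```text
t: 23.9
eef_pos: [0.6724, 0.0482, 0.0456]
tool_rot: [0.002, 0.646, 0.763, 0.001]
contact_force: [0.3, -1.6, 9.5]
gripper_width: 0.326
```

```bash
python3 look.py pics/w23
```

```text
[0.6724 0.0482 0.0456] 99.52 F [ 0.3 -1.6  9.5] T [-0.4   0.01  0.06] 0.326
thin past lip mm 13.819438285653199 lat mm 0.9932306542101601
```

View pics/w23w.png

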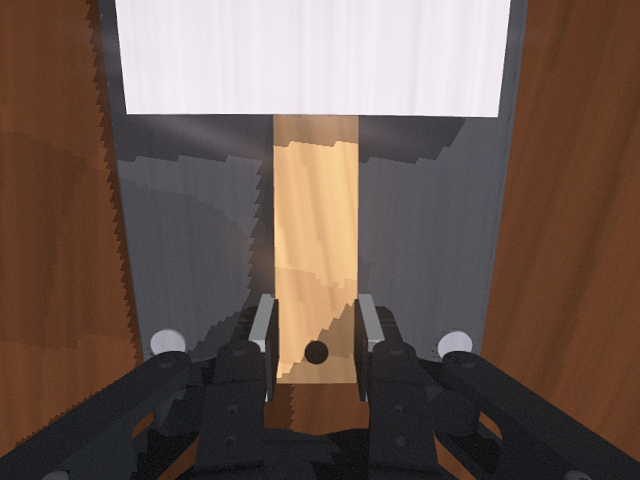

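View pics/w23s.png

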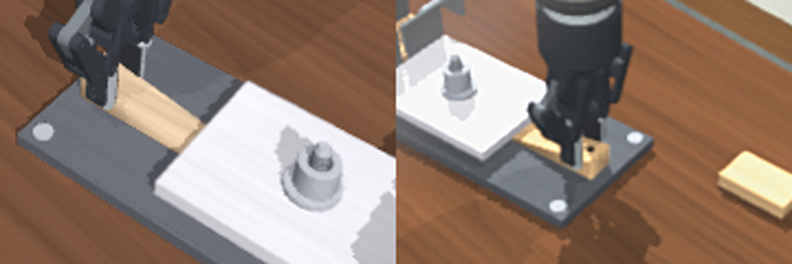

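>>> move_arm(steps=[-0.6,-0.05,0.3,0,0,0,0,-0.6,-0.05,0.3,0,0,0,0,-0.6,0,0,0,0,0,0,-0.6,0,0,0,0,0,0])

```text
t: 24.45
eef_pos: [0.6716, 0.053, 0.0456]
tool_rot: [0.003, 0.646, 0.763, 0.001]
contact_force: [0.6, -3.6, 8.1]
gripper_width: 0.325
```

>>> move_arm(steps=[-0.6,-0.05,0.3,0,0,0,0,-0.6,-0.05,0.3,0,0,0,0,-0.6,0,0,0,0,0,0,-0.6,0,0,0,0,0,0])

```text
t: 24.85
eef_pos: [0.6709, 0.056, 0.0456]
tool_rot: [0.004, 0.647, 0.762, 0.0]
contact_force: [2.2, -9.1, 6.8]
gripper_width: 0.328
```

```bash
python3 look.py pics/w24
```

```text
[0.6709 0.056  0.0456] 99.36 F [ 2.2 -9.1  6.8] T [-1.87 -0.28  0.07] 0.328
thin past lip mm 21.81254517690992 lat mm 0.7649197091085252
```

View pics/w24w.png

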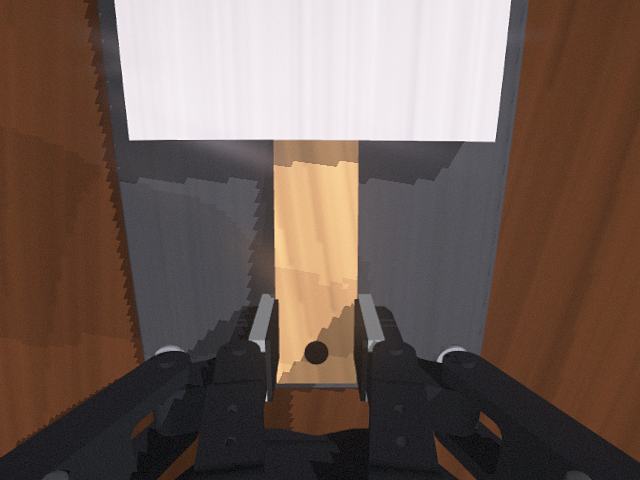

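>>> move_arm(steps=[-0.6,-0.05,0.3,0,0,0,0,-0.6,-0.05,0.3,0,0,0,0,-0.6,-0.03,0.2,0,0,0,0,-0.6,0,0,0,0,0,0,-0.6,0,0,0,0,0,0])

```text
t: 25.5
eef_pos: [0.6697, 0.0618, 0.0456]
tool_rot: [0.005, 0.648, 0.762, -0.001]
contact_force: [2.1, -13.0, 6.4]
gripper_width: 0.324
```

```bash
python3 look.py pics/w25
```

```text
[0.6697 0.0618 0.0456] 99.26 F [  2.1 -13.    6.4] T [-2.72 -0.34  0.04] 0.324
thin past lip mm 27.639549854804386 lat mm 0.5766422055032138
```

View pics/w25w.png

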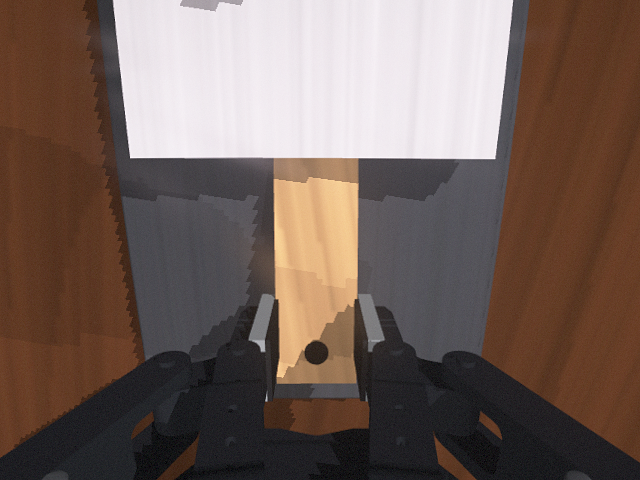

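View pics/w25s.png

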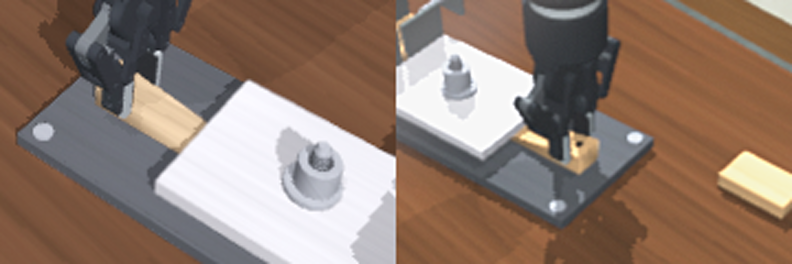

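>>> move_arm(steps=[-0.6,-0.05,0.3,0,0,0,0,-0.6,-0.05,0.3,0,0,0,0,-0.6,-0.05,0.3,0,0,0,0,-0.6,-0.03,0.2,0,0,0,0,-0.6,0,0,0,0,0,0,-0.6,0,0,0,0,0,0])

```text
t: 26.25
eef_pos: [0.668, 0.0726, 0.0456]
tool_rot: [0.005, 0.648, 0.762, -0.001]
contact_force: [2.8, -13.6, 7.1]
gripper_width: 0.324
```

```bash
python3 look.py pics/w26
```

```text
[0.668  0.0726 0.0456] 99.25 F [  2.8 -13.6   7.1] T [-2.79 -0.32 -0.  ] 0.324
thin past lip mm 38.60709539347215 lat mm 0.5939119252069603
```

View pics/w26w.png

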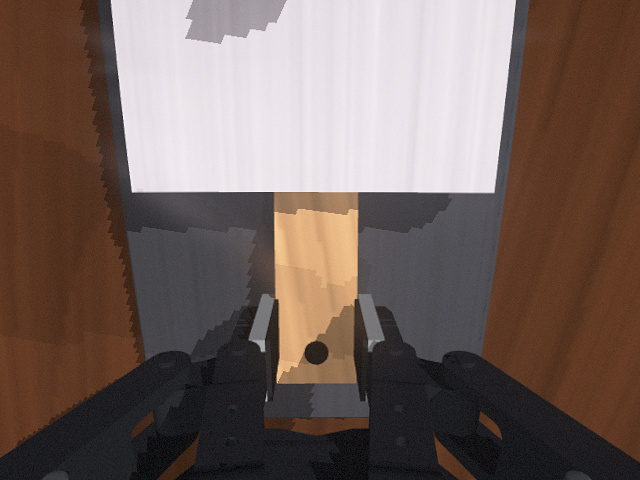

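>>> move_arm(steps=[-0.6,-0.05,0.28,0,0,0,0,-0.6,0,0,0,0,0,0,-0.6,0,0,0,0,0,0,-0.6,0,0,0,0,0,0])

```text
t: 26.8
eef_pos: [0.6675, 0.0753, 0.0456]
tool_rot: [0.005, 0.648, 0.762, -0.001]
contact_force: [2.3, -13.0, 6.9]
gripper_width: 0.329
```

```bash
python3 look.py pics/w27; python3 - <<'E'
import cv2,numpy as np
# white bed front edge: row & width, and stud tip shift in scene/side
for k in [22,23,24,25,26,27]:
    im=cv2.imread(f'pics/w{k}w.png').astype(int);m=(im.min(2)>150)
    col=m[:260,300:330].mean(1)
    wc=[r for r in range(0,260) if m[r,200:260].mean()>.5]
    if not wc: print(k,'none');continue
    r=max(wc);row=m[r-4,100:530];c=np.where(row)[0]+100
    g=im[r-4].sum(1)
    def sub(a,b):
        seg=g[a:b].astype(float);lo,hi=seg.min(),seg.max();t=(lo+hi)/2
        i=np.where(np.diff(seg>t))[0][0];return a+i+(t-seg[i])/(seg[i+1]-seg[i])
    l=sub(c[0]-5,c[0]+6);rr=sub(c[-1]-5,c[-1]+6);print(k,r,round(l,2),round(rr,2),round(rr-l,2))
E
```

```text
[0.6675 0.0753 0.0456] 99.25 F [  2.3 -13.    6.9] T [-2.83 -0.4   0.01] 0.329
thin past lip mm 41.41000591131874 lat mm 0.5680620125461933
22 none
23 113 125.61 498.26 372.66
24 139 128.27 495.5 367.23
25 157 129.1 495.55 366.45
26 191 130.8 494.53 363.73
27 200 131.26 494.34 363.08
```

View pics/w27s.png

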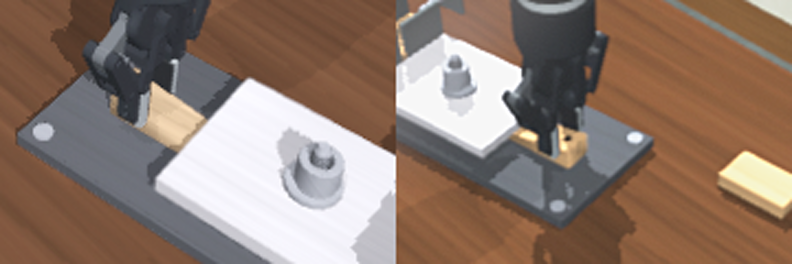

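```bash
python3 - <<'E'
from h import *
from scipy.optimize import brentq
c0=cams.read_camera('wrist')
D=[(23,[.6724,.0482,.0456],[.002,.646,.763,.001],109,125.61,498.26),(24,[.6709,.056,.0456],[.004,.647,.762,0],135,128.27,495.5),(25,[.6697,.0618,.0456],[.005,.648,.762,-.001],153,129.1,495.55),(26,[.668,.0726,.0456],[.005,.648,.762,-.001],187,130.8,494.53),(27,[.6675,.0753,.0456],[.005,.648,.762,-.001],196,131.26,494.34)]
w0=None
for k,p,q,r,l,rr in D:
    T=np.eye(4);q=np.array(q);T[:3,:3]=R.from_quat(q[[1,2,3,0]]).as_matrix();T[:3,3]=p
    c=dict(c0);c['Tw']=T@np.array(c0['T_tool_cam'])
    W=lambda z:np.linalg.norm(plane(c,(l,r),z)-plane(c,(rr,r),z))
    if w0 is None: w0=W(.030)
    z=brentq(lambda z:W(z)-w0,0,.08);print(k,round(w0,4),'edge z',round(z*1000,2),'lift foot',round((z*1000-30)*.7,2))
E
```

```text
23 0.1209 edge z 30.0 lift foot 0.0
24 0.1209 edge z 29.9 lift foot -0.07
25 0.1209 edge z 31.03 lift foot 0.72
26 0.1209 edge z 33.18 lift foot 2.23
27 0.1209 edge z 33.8 lift foot 2.66
```

```bash
python3 - <<'E'
import cv2,numpy as np
# scene/side shift of bed front region between pre-push (w23) and now (w27): template-match collar/stud and bed corner (sub-pixel)
a=cv2.cvtColor(cv2.imread('pics/w23s.png'),cv2.COLOR_BGR2GRAY).astype(np.float32);b=cv2.cvtColor(cv2.imread('pics/w27s.png'),cv2.COLOR_BGR2GRAY).astype(np.float32)
def sh(x,y,w,h,n):
    t=a[y:y+h,x:x+w];s=b[y-15:y+h+15,x-15:x+w+15];r=cv2.matchTemplate(s,t,cv2.TM_CCOEFF_NORMED);_,v,_,(i,j)=cv2.minMaxLoc(r)
    print(n,'shift px',(i-15)/2.2,(j-15)/2.2,round(v,3))
sh(285,138,60,72,'scene collar');sh(145,160,45,45,'scene bed corner');sh(25,115,40,35,'scene bolt(ref)');sh(440,50,40,50,'side collar');sh(465,130,45,40,'side bed corner');sh(543,195,30,25,'side bolt ref')
E
```

```text
scene collar shift px 0.45454545454545453 -0.9090909090909091 0.969
scene bed corner shift px 0.0 -1.3636363636363635 0.995
scene bolt(ref) shift px 0.0 0.0 1.0
side collar shift px -0.45454545454545453 -0.9090909090909091 0.971
side bed corner shift px -0.45454545454545453 -0.9090909090909091 0.99
side bolt ref shift px 0.0 0.0 0.914
```

>>> move_arm(steps=[-0.6,0,0,0,0,0,0,-0.6,0,0,0,0,0,0,-0.6,0,0,0,0,0,0,-0.6,0,0,0,0,0,0])

```text
t: 27.4
eef_pos: [0.6674, 0.0754, 0.0456]
tool_rot: [0.005, 0.648, 0.762, -0.001]
contact_force: [2.6, -12.7, 6.8]
gripper_width: 0.324
```

```bash
python3 look.py pics/w28; python3 - <<'E'
from trip import *
trip('pics/w29.png',wb=(0,480,80,560))
E
```

```text
[0.6674 0.0754 0.0456] 99.25 F [  2.6 -12.7   6.8] T [-2.82 -0.35 -0.01] 0.324
thin past lip mm 41.4241784177541 lat mm 0.5484546254347444
[0.6675 0.0754 0.0456] [  2.3 -12.8   7.5] 0.324
```

View pics/w29.png

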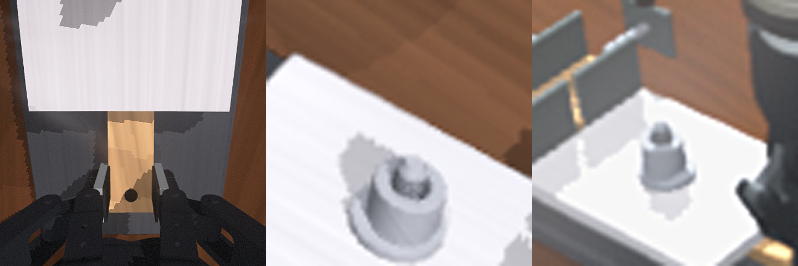

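Everything is steady: the washer and collar are seated, and the wedge is held with the bed's edge raised. Handing in.

```bash
python3 -c "
from station import order;print(order.hand_in())"
```

```text
the job is handed in; nothing more can be done
None
```

The washer and then the collar are over the front stud, seated and released. The wedge is pushed flat under the bed's front edge and still gripped. I handed the job in at about 27.5 s; no verdict is reported.

- **Lift:** the thin end is about 41 mm past the bed edge, which by the wedge's taper puts the foot about 3.0 mm clear. The wrist camera's reading of the edge height gave about 2.7 mm. Both are inside 2 to 4 mm, but they differ by 0.3 mm.
- **Forces and steadiness:** the wrist force held steady over the last second at about 13 N against the push and 7 N up from pressing down. The wedge's hole stayed at the same place in the wrist picture, so the wedge did not slip in the grip.
- **Washer and collar:** the last pictures show both concentric on the stud, with the fingers well clear of the cutter.
- **Other bench things:** I planned the moves to stay clear of the nut, packer, spanner and candle, and felt no unexpected contact. I did not measure their positions again at the end.
- **Disagreement:** before placing the washer, the side camera put the stud tip about 1 cm from where the other two cameras did. I used the other cameras and checked the alignment as the washer went down.

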